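Seat the tube carrier on the bench mixer's pins

TASK

The aluminium tube-carrier plate was left askew on the bench mixer, resting on top of the two brass locating pins and half on the grey loading ledge. Nudge it across the mixer with your fingertips until both of its holes drop over the two pins and it sits flat and fully down on the deck, then take your hand away. Only push it along: do not pick it up or tip it, and leave the rack, the bottle and the rotor lid where they are.

Things in the scene. Friction and masses are not known exactly. Their poses are not given: they have to be found in the camera images.
- mixer: White bench mixer fixed to the bench, a low box 200 mm along its x and 295 mm along its y (y = -145 to +150 mm). Origin on the bench surface half-way between the two pins; z up; yaw within about 0.3 rad. The black deck with the pins is 45 mm above the bench. The -y end (y below -85 mm) has a display and a small black knob.
- ledge (a point): Centre of the grey flat loading ledge on the mixer's top, at mixer y = +55 to +150 mm, 200 mm wide in x. It is 52 mm above the bench: 7 mm above the deck and level with the pin tops. Two short white marks on the deck at mixer x = -89 and +89 mm, y = 0, lie in line with the pins.
- seat (a point): Point on the deck half-way between the pins, 45 mm above the bench, where the plate's origin belongs; axes as the mixer's. The seated plate is parallel to the mixer, its +y edge 3 mm clear of the ledge and its top only 1 mm above the ledge.
- pin_near (a point): Centre of the top of the locating pin at mixer x = -48, y = 0 mm (the one nearer the robot). Brass pin, 10 mm diameter, 7 mm tall above the deck, the upper 3 mm tapered to 4 mm diameter; its top is 52 mm above the bench.
- pin_far (a point): Centre of the top of the other, identical locating pin, at mixer x = +48, y = 0 mm.
- carrier: Loose aluminium plate, 130 x 104 mm (x, y), 8 mm thick, 0.3 to 0.55 kg. Origin at the centre of its underside, z up. Centred on it a green block 66 x 56 x 26 mm with tube caps up to 43 mm above the underside. Starts level on ledge and pin tops, 22 to 38 mm to the mixer's +y of its seat, up to 10 mm off either way in x, up to 0.15 rad askew. Drops when both holes are within about 4 mm of the pins.
- hole_near (a point): Centre of the plate's hole at carrier x = -48, y = 0 mm, at the plate's top face (8 mm above the underside). Through hole, 14 mm diameter; it belongs over pin_near.
- hole_far (a point): The same for the hole at carrier x = +48, y = 0 mm; it belongs over pin_far.
- rack: Bystander: loose yellow tube rack, 70 x 150 mm, 43 mm tall with its caps, standing on the bench beyond the mixer's +x side. Origin at the centre of its underside.
- bottle: Bystander: loose white bottle with blue cap, 60 mm diameter, 130 mm tall, on the bench beyond the mixer's -y end. Origin at the centre of its underside.
- rotor_lid: Bystander: loose clear disc with a grey knob, 110 mm diameter, 22 mm tall, lying on the bench beyond the mixer's +y end. Origin at the centre of its underside.
Not all that is in view belongs to the job. There is more than one size of the carrier; the one meant has the size given above.

How it is judged (in metres and radians):
At the end, for the whole second after the job is handed in: Both holes of the plate are over their pins (centres within 3 mm, seen from above), the plate is down on the deck (underside within 2 mm of it), level within 0.03 rad and at rest, and rack, bottle and rotor lid are within 20 mm of where they began (horizontal distance between hole_near and pin_near below 0.003 m and horizontal distance between hole_far and pin_far below 0.003 m and z of carrier in the frame of mixer below 0.047 m and angle between carrier's own z axis and vertical below 0.03 rad and linear speed of carrier below 0.01 m/s and distance of each of rack, bottle, rotor_lid from where it was at the start of the episode below 0.02 m); the robot touches nothing.
It fails at once if the plate is lifted: its centre rises more than 6 mm above ledge height (z of carrier in the frame of mixer above 0.058 m).
It fails at once if the plate is tipped by more than 0.2 rad (angle between carrier's own z axis and vertical above 0.2 rad).
It fails at once if the rack, the bottle or the rotor lid is pushed more than 20 mm or the bottle tipped (distance of any of rack, bottle, rotor_lid from where it was at the start of the episode above 0.02 m or angle between bottle's own z axis and vertical above 0.3 rad).
It also fails if it takes over 67 s, if anything falls off the work surface, if the arm or the gripper's body presses on something with over 40 N, if the wrist force passes 120 N, or if a joint passes its speed limit or range.

ROBOT

A 6-joint arm with a two-finger parallel gripper is mounted at the origin on the work surface. World frame = base frame: x ahead of the robot, y to its left, z up, the work surface at z = 0. Lengths are in mm, angles in rad, forces in N, time in s.
With the tool pointing down it reaches from about 350 to 875 mm from the base axis. Payload 4.2 kg.
Tool frame: the origin (TCP) lies on the mounting face of the last link; the fingertips stand 173 mm ahead of it and the grasp point (between the pads) lies 155 mm ahead of it (tcp_to_grasp is the distance from the TCP to the grasp point, in mm); z points along the fingers, y is the direction in which the jaws open and shut (so a half turn about z gives the same grasp; the last joint's range is limited). The gripper opens to 85 mm and grips with 20 to 120 N. Pads are 22 mm wide; open, the fingers measure 114 mm over their backs; the gripper's body (76 mm by 85 mm) begins 54 mm behind the grasp point. The pads swing forward as they close: fully open they stand 13 mm farther back than shut.
Start: joints at [-0.912, 0.385, 0.008, 0, -1.194, -0.259], TCP at [243.285, -575.684, 404.712] pointing down, gripper open.
Joint ranges: [-3.14, 3.14], [-1.21, 2.06], [-1.07, 1.41], [-3.16, 2.05], [-2.99, -0.16], [-3.1, 3.1]. Speed limits (rad/s): [2.79, 2.79, 3.14, 3.14, 3.14, 3.14].

INTERFACE

Orientations are given as a unit quaternion [x, y, z, w].
In Python, from bench import * gives the robot as it stands. The module is installed in compiled form; this text tells all that it offers.
- The arm moves only by the tool apply_moves, never from a script. Its arguments are lists of equal length, an entry for each row: "fingers": the closure, from 0 (fully open) to 1 (shut); "dp": the shift along the world's x, y, z in cm, a list of three; "yaw": the turn about the world's z in degrees. A call has 1 to 10 rows; each row is the pose to reach, as a shift and turn from the pose measured when the call began; what a row does not reach only later rows make up. A row lasts 1/10 s, in which the tool goes at most 50 mm and 8.59 degrees, less where a joint would pass 70% of its speed; a pose out of reach is approached as far as the arm can. A call with a gripper value outside its range is refused whole. The fingers move at their own pace and stop on an object; the grip force is fixed at half the most. Time passes only in rows, so rows that repeat a pose let the fingers close. It gives the time, the measured TCP pose, the force and the opening at its end, in the units of the state.
- read_state(): the state, without advancing time (a new reading comes with each control period).
- get_image(name): name is "scene" or "top" or "wrist"; returns a dict with "color" (480x640x3 uint8, blue, green, red), "mtx" (3x3 intrinsics, pixels), "camera_from_world" (4x4, takes a point from world to camera coordinates); the wrist camera has in their place "tool_from_camera" (4x4, takes a point from camera to tool coordinates, whose origin is the TCP and whose axes are the flange's). Camera axes: x right, y down, z forward; pixel columns grow to the right and rows downward; lengths in mm; the calibration is good to about 2 mm. A picture is of the moment at which its call begins: read the wrist's pose just before it. There is no depth.
- job_done(): hands the job in, once; it reports no verdict.
The state is a dict: "clock": time; "joints": joint angles; "joint_vel": joint speeds; "joint_efforts": joint torques, N m; "position": TCP position; "ee_rot": TCP orientation; "contact_force": force on the tool from outside, world axes, zero at the start; "wrist_torque": the same for the moment, N m; "gripper_width": finger opening in mm.
Only numpy, scipy, OpenCV 4.12 (cv2) and the standard library are available. Lean on these libraries where they do the work, as an engineer would, in place of code of your own. Each camera call takes 0.05 s, during which the arm holds its last target. There are 200 camera calls.

## Working session

There is one attempt and no reset: what is moved stays moved. The work goes in short steps, Python scripts to look and compute and a tool call to move; the robot and the scene stay as the last step left them, time stands still between calls to the robot, and variables do not carry over. Pictures are saved under pics/ and viewed, about 8 in all and at most 12, crops included, and the job is handed in when it is done.

Besides the shell and the picture viewer there is one more tool, called after "Request:" as a command line: name --pt "numbers of a row" for each row, then --argument value for the rest. apply_moves: Moves the arm, as the interface text tells. Its arguments: {"type":"object","properties":{"fingers":{"type":"array","items":{"type":"number"}},"dp":{"type":"array","items":{"type":"array","items":{"type":"number"}}},"yaw":{"type":"array","items":{"type":"number"}}},"required":["fingers","dp","yaw"]}

```bash
mkdir -p pics; python3 - <<'E'
from bench import *
import cv2
s=read_state();print(s)
for n in("scene","top"):
    d=get_image(n);cv2.imwrite(f"pics/{n}0.png",d["color"]);print(n,d["mtx"],d["camera_from_world"])
E
```

```text
{'clock': 0.0, 'joints': array([-9.12378527e-01,  3.85541644e-01,  6.60148341e-03, -5.01452933e-04,
       -1.19399517e+00, -2.58589912e-01]), 'joint_vel': array([ 6.47266634e-05, -2.14298979e-04,  1.42912368e-03, -4.84759465e-04,
       -3.79809466e-04, -6.08556974e-04]), 'joint_efforts': array([ 3.56147775e-04, -3.92288733e+01,  1.88400686e+01,  4.18607578e+00,
       -4.62995900e-03, -1.60790353e-05]), 'position': array([ 243.22824563, -575.4953926 ,  403.62028095]), 'ee_rot': array([-1.98494208e-01,  9.80101449e-01,  1.06218270e-03, -2.64399499e-04]), 'contact_force': array([ 0.29049964, -0.12953567,  0.62790112]), 'wrist_torque': array([ 0.04723424,  0.00928274, -0.05675106]), 'gripper_width': 85.4310744789655}
scene [[476.43081243   0.         319.01339865]
 [  0.         476.43081243 246.40671686]
 [  0.           0.           1.        ]] [[ 5.47128510e-01  8.36994783e-01  9.49346372e-03 -3.13197248e+02]
 [ 6.80791078e-01 -4.38365024e-01 -5.86821620e-01 -3.25448888e+02]
 [-4.87005033e-01  3.27529904e-01 -8.09660583e-01  1.17593172e+03]
 [ 0.00000000e+00  0.00000000e+00  0.00000000e+00  1.00000000e+00]]
top [[607.83570001   0.         327.70553775]
 [  0.         607.83570001 246.83771832]
 [  0.           0.           1.        ]] [[-7.82640151e-03 -9.99950477e-01 -6.14748112e-03  3.25280398e+01]
 [-9.83329446e-01  8.81286811e-03 -1.81619202e-01  5.34906600e+02]
 [ 1.81664385e-01  4.62357441e-03 -9.83349721e-01  1.12354628e+03]
 [ 0.00000000e+00  0.00000000e+00  0.00000000e+00  1.00000000e+00]]
```

View pics/top0.png

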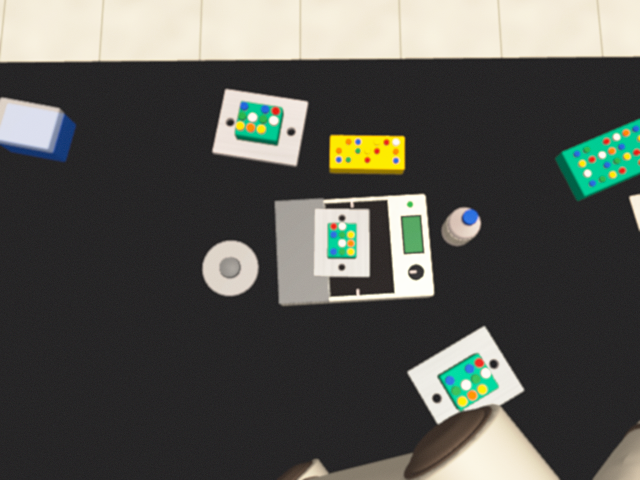

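View pics/scene0.png

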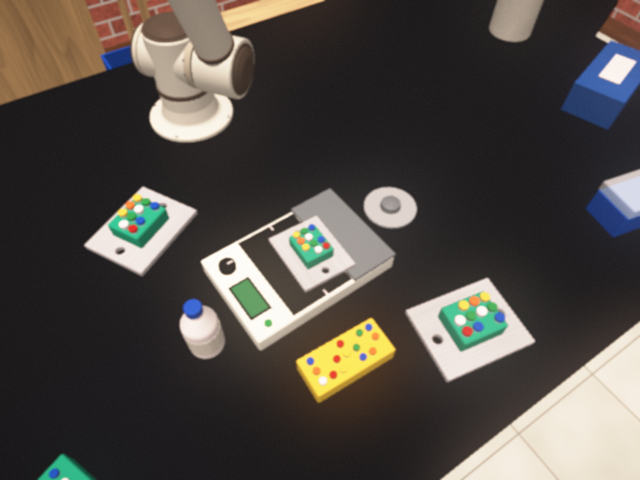

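The top view shows three look-alikes: plates on the bench at (260,127) and (465,377), and the plate resting on the mixer at (342,242). The one on the mixer fits the description. The mixer's +y (ledge) is on the left of the image.

```bash
cat > h.py <<'E'
from bench import *
import cv2, numpy as np
from scipy.spatial.transform import Rotation as R
def cam(name):
    s=read_state(); d=get_image(name); 
    if name=="wrist":
        T=np.eye(4);T[:3,:3]=R.from_quat(s["ee_rot"]).as_matrix();T[:3,3]=s["position"]
        W=T@d["tool_from_camera"]
    else: W=np.linalg.inv(d["camera_from_world"])
    return d["color"],d["mtx"],W
def ray(px,z,K,W):
    px=np.atleast_2d(np.float64(px))
    v=np.c_[px,np.ones(len(px))]@np.linalg.inv(K).T@W[:3,:3].T
    o=W[:3,3]; return o+v*((z-o[2])/v[:,2])[:,None]
def proj(P,K,W):
    c=(np.atleast_2d(P)-W[:3,3])@W[:3,:3]; u=c@K.T; return u[:,:2]/u[:,2:]
E
python3 - <<'E'
from h import *
np.set_printoptions(precision=1,suppress=True)
im,K,W=cam("top")
print(W[:3,3])
# mixer white corners right end, ledge corners, marks
for n,p,z in[("ledge corners",[(275,201),(280,305)],52),("disp end corners",[(424,194),(434,296)],52),("marks",[(352,204),(358,292)],45),("plate corners",[(315,209),(369,209),(369,276),(314,276)],60),("holes",[(342,217.5),(342,267)],60)]:
    print(n,ray(p,z,K,W))
im,K,W=cam("wrist");cv2.imwrite("pics/w0.png",im);print(K,get_image("wrist")["tool_from_camera"])
c=get_image("top")["color"][180:320,260:450];cv2.imwrite("pics/c0.png",cv2.resize(c,None,fx=4,fy=4,interpolation=2))
E
```

```text
[ 322.1   22.6 1202.2]
ledge corners [[626.6 130.2  52. ]
 [423.5 119.1  52. ]]
disp end corners [[ 637.9 -160.9   52. ]
 [ 438.1 -172.5   52. ]]
marks [[620.9 -20.3  45. ]
 [447.7 -29.1  45. ]]
plate corners [[607.8  52.   60. ]
 [606.8 -52.4  60. ]
 [476.3 -49.8  60. ]
 [477.2  54.4  60. ]]
holes [[590.4  -0.   60. ]
 [494.    1.1  60. ]]
[[363.2   0.  320.1]
 [  0.  363.2 243. ]
 [  0.    0.    1. ]] [[ 0.  -1.  -0.3 72. ]
 [ 1.   0.   0.  -0.8]
 [-0.  -0.3  1.  30.4]
 [ 0.   0.   0.   1. ]]
```

View pics/c0.png

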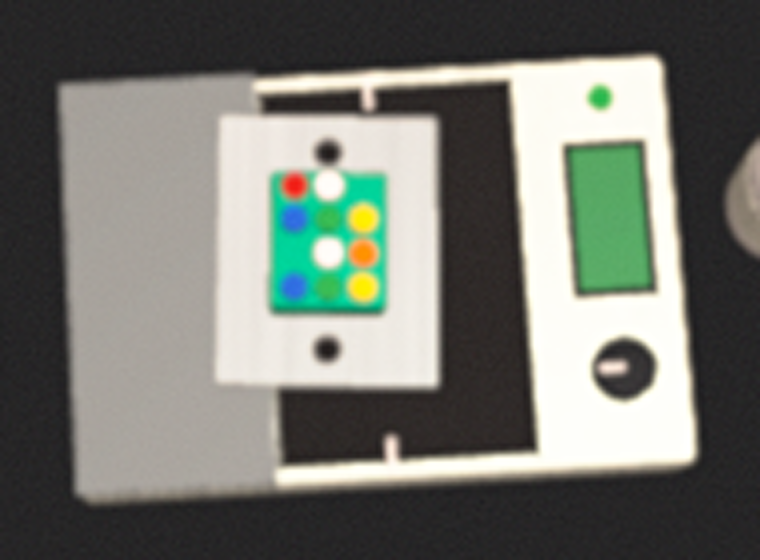

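The crop confirms it: the plate on the mixer is 130x104 mm with holes 96 mm apart. The seat is about (532,-24) and the mixer yaw about 3.2°. The plate centre is about (542,1) with yaw about -0.7°. I'll move over the mixer for a closer look.

Request:
apply_moves --fingers '[0,0,0,0,0,0,0,0,0,0]' --pt "29 50.5 0" --pt "29 50.5 0" --pt "29 50.5 0" --pt "29 50.5 0" --pt "29 50.5 0" --pt "29 50.5 0" --pt "29 50.5 0" --pt "29 50.5 0" --pt "29 50.5 0" --pt "29 50.5 0" --yaw '[70.3,70.3,70.3,70.3,70.3,70.3,70.3,70.3,70.3,70.3]'

```text
clock: 1.3
position: [492.8, -140.1, 404.8]
ee_rot: [0.727, -0.687, 0.0, 0.0]
contact_force: [0.9, -0.5, 0.2]
gripper_width: 85.4
```

Request:
apply_moves --fingers '[0,0,0,0,0]' --pt "4.2 7 0" --pt "4.2 7 0" --pt "4.2 7 0" --pt "4.2 7 0" --pt "4.2 7 0" --yaw '[0,0,0,0,0]'

```text
clock: 1.8
position: [534.3, -70.6, 404.7]
ee_rot: [0.727, -0.687, -0.0, 0.0]
contact_force: [-0.7, 0.4, -0.2]
gripper_width: 85.0
```

```bash
python3 - <<'E'
from h import *
im,K,W=cam("wrist");cv2.imwrite("pics/w1.png",im);np.savez("w1.npz",K=K,W=W);print(read_state()["position"],W[:3,3])
E
```

```text
[534.19516513 -70.89816095 404.80567743] [ 540.11068568 -144.14625506  374.31006924]
```

View pics/w1.png

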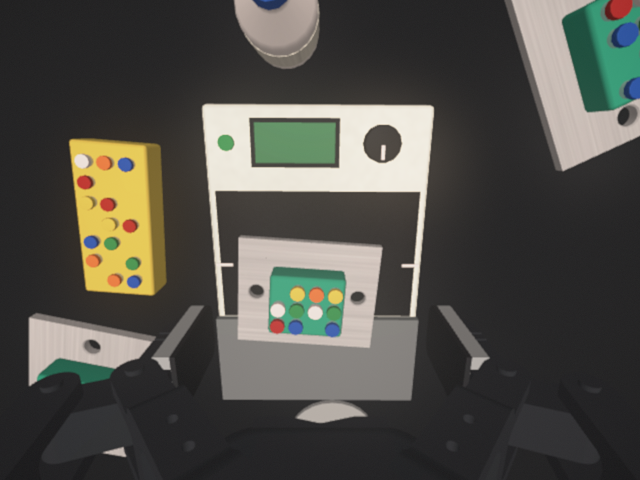

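The wrist view shows the plate askew, with holes at about (257,291) and (358,297). The white deck marks are at (226,265) and (408,266), and the ledge is below.

```bash
cat > meas.py <<'E'
from h import *
np.set_printoptions(precision=1,suppress=True)
def blob(g,c,r,dark):
    x,y=map(int,np.round(c)); p=g[y-r:y+r+1,x-r:x+r+1].astype(float)
    w=np.clip((120-p) if dark else (p-90),0,None)
    yy,xx=np.mgrid[y-r:y+r+1,x-r:x+r+1]; return np.array([(xx*w).sum(),(yy*w).sum()])/w.sum()
def report(a,b,za,K,W):
    P=ray([a,b],za,K,W); d=P[0]-P[1]; return P.mean(0),np.hypot(*d[:2]),np.degrees(np.arctan2(d[1],d[0]))
E
python3 - <<'E'
from meas import *
im=cv2.imread("pics/w1.png");K,W=np.load("w1.npz").values()
g=cv2.cvtColor(im,6)
hf=blob(g,(256,291),10,1);hn=blob(g,(358,297),10,1)
print(hf,hn,report(hf,hn,60,K,W))
print(g[258:273,218:240]);print(g[258:273,396:420])
# edges: ledge front edge (ledge/deck) & panel edge & outer corners
for n,p,z in[("panel front corners",[(204,105),(433,106)],52),("ledge end",[(223,400),(411,400)],52),("marks",[(226,265),(408,266)],45)]:
    print(n,report(*p,z,K,W))
E
```

```text
[256.4 289.7] [357.  296.3] (array([544.3,   0.4,  60. ]), np.float64(95.05434718270963), np.float64(-0.8995914942486165))
[[227 219 158  70  55  56  59  57  58  58  58  57  58  59  58  59  58  59
   57  69 139 189]
 [228 219 160  71  54  56  57  58  58  58  59  58  58  59  59  58  58  58
   57  68 139 192]
 [228 224 177  75  51  55  57  56  57  57  58  57  58  58  59  59  59  60
   57  69 140 192]
 [228 229 192  80  51  53  54  54  55  56  56  55  55  56  58  58  58  58
   56  74 143 192]
 [223 223 189 103  87  84  84  84  85  85  85  85  85  85  80  66  57  57
   58  80 147 193]
 [222 224 213 191 188 187 187 188 187 187 187 187 188 187 164 105  61  59
   58  79 148 193]
 [229 230 230 230 232 233 233 232 233 233 233 233 233 234 214 134  67  57
   58  79 147 195]
 [230 230 226 219 220 220 221 222 221 222 221 221 222 222 201 133  66  57
   58  79 147 194]
 [228 229 214 169 154 155 155 156 156 155 156 156 157 157 143 102  62  58
   58  79 149 195]
 [226 227 205 127  72  68  69  69  69  69  70  71  70  72  70  62  58  58
   59  79 150 196]
 [227 227 207 123  59  52  55  56  54  57  56  
[... 1555 characters left out ...]
  53  53  53  53  53  52  53  52  52  50  62 143
  220 234 233 229 223 184]
 [ 59  56  57  58  56  57  55  55  55  56  56  55  54  54  54  51  66 145
  220 234 232 228 222 180]
 [ 58  58  56  57  56  56  56  57  56  55  56  56  56  56  54  52  64 146
  220 233 232 227 220 176]
 [ 58  57  57  57  56  57  55  57  55  56  56  56  57  55  54  52  69 162
  227 234 231 226 213 159]]
panel front corners (array([ 542.5, -166.3,   52. ]), np.float64(190.52100072552622), np.float64(2.994016748378744))
ledge end (array([527.9, 127.6,  52. ]), np.float64(200.4025819330837), np.float64(3.200598706797599))
marks (array([536. , -22.2,  45. ]), np.float64(175.65646054518103), np.float64(2.8800203839786764))
```

The seat is about (536,-23) with the mixer at 3.1°, and the plate is off by about (+9.6,+23) mm and -4° in the mixer frame. That is within the stated limits. I'll calibrate the fingertip height by touching the free part of the ledge.

Request:
apply_moves --fingers '[0,0,0,0,0,0,0,0,0]' --pt "0 5 0" --pt "0 10 0" --pt "0 15 0" --pt "0 16 -3" --pt "0 16 -8" --pt "0 16 -12" --pt "0 16 -16" --pt "0 16 -17" --pt "0 16 -17" --yaw '[0,0,0,0,0,0,0,0,0]'

```text
clock: 2.75
position: [534.1, 88.1, 233.9]
ee_rot: [0.726, -0.688, -0.0, 0.002]
contact_force: [-0.3, -0.0, 0.5]
gripper_width: 85.5
```

Request:
apply_moves --fingers '[0,0,0,0,0,0,0,0]' --pt "0 0 -0.2" --pt "0 0 -0.4" --pt "0 0 -0.6" --pt "0 0 -0.8" --pt "0 0 -1.0" --pt "0 0 -1.2" --pt "0 0 -1.3" --pt "0 0 -1.3" --yaw '[0,0,0,0,0,0,0,0]'

```text
clock: 3.55
position: [534.1, 88.2, 220.7]
ee_rot: [0.726, -0.688, -0.001, 0.002]
contact_force: [-0.3, -0.1, -0.2]
gripper_width: 85.3
```

Request:
apply_moves --fingers '[0,0,0,0,0]' --pt "0 0 -0.1" --pt "0 0 -0.2" --pt "0 0 -0.4" --pt "0 0 -0.5" --pt "0 0 -0.5" --yaw '[0,0,0,0,0]'

```text
clock: 4.05
position: [534.0, 88.1, 215.5]
ee_rot: [0.726, -0.688, -0.001, 0.002]
contact_force: [0.8, 0.1, -0.1]
gripper_width: 85.3
```

Request:
apply_moves --fingers '[0,0,0]' --pt "0 0 -0.1" --pt "0 0 -0.2" --pt "0 0 -0.2" --yaw '[0,0,0]'

```text
clock: 4.35
position: [534.0, 88.1, 213.3]
ee_rot: [0.726, -0.688, -0.001, 0.002]
contact_force: [-0.3, -0.1, -0.8]
gripper_width: 85.6
```

Request:
apply_moves --fingers '[0,0,0]' --pt "0 0 -0.1" --pt "0 0 -0.2" --pt "0 0 -0.2" --yaw '[0,0,0]'

```text
clock: 4.65
position: [534.0, 88.1, 212.4]
ee_rot: [0.726, -0.687, -0.0, 0.002]
contact_force: [-3.0, -0.7, 6.2]
gripper_width: 85.2
```

Ledge contact is at TCP z of about 212.5, so the tips are 160 mm ahead of the TCP. Next I go to the +x side, with the jaws along mixer y, to push in -x with both tips.

Request:
apply_moves --fingers '[0,0,0,0,0,0,0,0,0,0]' --pt "0 0 5" --pt "0 0 8" --pt "5 -2 8" --pt "10 -5 8" --pt "10.1 -8.2 8" --pt "10.1 -8.2 8" --pt "10.1 -8.2 8" --pt "10.1 -8.2 8" --pt "10.1 -8.2 8" --pt "10.1 -8.2 8" --yaw '[0,0,-8,-16,-24,-32,-40,-48,-56,-64]'

```text
clock: 5.65
position: [634.9, 6.0, 292.1]
ee_rot: [-0.249, 0.969, 0.001, -0.002]
contact_force: [-0.3, -0.5, 0.3]
gripper_width: 85.1
```

Request:
apply_moves --fingers '[0,0,0,0,0]' --pt "0 0 0" --pt "0 0 0" --pt "0 0 0" --pt "0 0 0" --pt "0 0 0" --yaw '[-8,-16,-24,-26,-26]'

```text
clock: 6.15
position: [634.9, 6.0, 292.0]
ee_rot: [-0.024, 1.0, 0.002, -0.001]
contact_force: [-0.0, -0.2, 0.2]
gripper_width: 85.2
```

```bash
python3 - <<'E'
from h import *
im,K,W=cam("wrist");s=read_state();cv2.imwrite("pics/w2.png",im)
y=R.from_quat(s["ee_rot"]).as_matrix()[:,1];print(s["position"],np.degrees(np.arctan2(y[1],y[0])),s["contact_force"])
E
```

```text
[634.86374046   5.991672   291.95840772] 92.83995504650815 [ 0.12519599  0.91425323 -0.58639757]
```

Request:
apply_moves --fingers '[0,0,0,0]' --pt "0 0 -4" --pt "0 0 -7" --pt "0 0 -7.6" --pt "0 0 -7.6" --yaw '[0.3,0.3,0.3,0.3]'

```text
clock: 6.6
position: [634.8, 5.9, 215.3]
ee_rot: [-0.028, 1.0, 0.001, -0.003]
contact_force: [-0.2, 0.5, -0.2]
gripper_width: 85.2
```

Request:
apply_moves --fingers '[0,0,0,0,0,0,0,0,0,0]' --pt "-0.3 0 0" --pt "-0.6 0 0" --pt "-0.9 -0.05 0" --pt "-1.1 -0.05 0" --pt "-1.3 -0.05 0" --pt "-1.5 -0.1 0" --pt "-1.7 -0.1 0" --pt "-1.9 -0.1 0" --pt "-2.0 -0.1 0" --pt "-2.0 -0.1 0" --yaw '[0,0,0,0,0,0,0,0,0,0]'

```text
clock: 7.6
position: [615.2, 5.1, 215.8]
ee_rot: [-0.028, 1.0, 0.002, -0.002]
contact_force: [2.9, 0.9, 1.8]
gripper_width: 85.2
```

```bash
python3 - <<'E'
from h import *
im,K,W=cam("wrist");s=read_state();cv2.imwrite("pics/w3.png",im);np.savez("w3.npz",K=K,W=W)
y=R.from_quat(s["ee_rot"]).as_matrix()[:,1];print(s["position"],np.degrees(np.arctan2(y[1],y[0])),s["contact_force"])
E
```

```text
[615.18996304   5.10922602 215.76402068] 93.19551375176522 [2.77799162 0.904099   2.34251679]
```

View pics/w3.png

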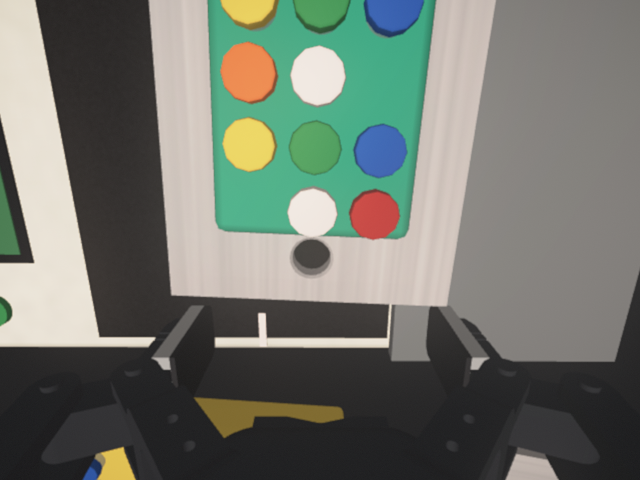

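The far hole is at (311,257) and the far deck mark at (262,330). The +x edge runs from (172,295) to (450,305), with the right finger just touching its corner.

```bash
python3 - <<'E'
from meas import *
K,W=np.load("w3.npz").values()
print(ray([(311,257),(172,295),(450,305)],60,K,W)); print(ray([(262,313),(262,339)],45,K,W)); print(ray([(391,306)],52,K,W))
e=ray([(172,295),(450,305)],60,K,W);d=e[1]-e[0];print(np.hypot(*d[:2]),np.degrees(np.arctan2(d[1],d[0]))-90)
E
```

```text
[[586.2   0.5  60. ]
 [604.2 -51.   60. ]
 [602.6  54.3  60. ]]
[[617.8 -19.3  45. ]
 [630.4 -19.1  45. ]]
[[608.1  33.9  52. ]]
105.34405840379137 0.8609624537524212
```

Request:
apply_moves --fingers '[0,0,0,0,0]' --pt "-0.1 0 0" --pt "-0.2 0 0" --pt "-0.3 0 0" --pt "-0.37 0 0" --pt "-0.37 0 0" --yaw '[0,0,0,0,0]'

```text
clock: 8.15
position: [611.4, 5.1, 215.7]
ee_rot: [-0.028, 1.0, 0.001, -0.002]
contact_force: [2.0, 1.4, 2.6]
gripper_width: 85.2
```

```bash
python3 - <<'E'
from h import *
im,K,W=cam("wrist");s=read_state();cv2.imwrite("pics/w4.png",im);np.savez("w4.npz",K=K,W=W)
y=R.from_quat(s["ee_rot"]).as_matrix()[:,1];print(s["position"],np.degrees(np.arctan2(y[1],y[0])),s["contact_force"])
E
```

```text
[611.39765392   5.11273269 215.73398321] 93.20084046449169 [1.79207483 0.13412221 1.80246442]
```

Request:
apply_moves --fingers '[0,0,0,0,0,0,0,0,0,0]' --pt "0.5 0 0" --pt "1.5 0 0" --pt "1.5 0 4" --pt "1.5 0 8" --pt "0 3 8" --pt "-3 6 8" --pt "-6 9 8" --pt "-7.4 10.4 8" --pt "-7.4 10.4 8" --pt "-7.4 10.4 8" --yaw '[0,0,0,0,8,16,24,32,40,48]'

```text
clock: 9.2
position: [536.9, 109.7, 295.3]
ee_rot: [-0.435, 0.9, 0.001, -0.004]
contact_force: [0.5, 0.1, 0.2]
gripper_width: 85.5
```

Request:
apply_moves --fingers '[0,0,0,0,0,0,0]' --pt "0 0 0" --pt "0 0 0" --pt "0 0 0" --pt "0 0 0" --pt "0 0 0" --pt "0 0 0" --pt "0 0 0" --yaw '[8,16,24,32,40,42,42]'

```text
clock: 9.9
position: [537.0, 109.5, 294.7]
ee_rot: [0.729, -0.685, 0.0, 0.005]
contact_force: [1.0, 0.2, 0.1]
gripper_width: 85.7
```

```bash
python3 - <<'E'
from h import *
im,K,W=cam("wrist");s=read_state();cv2.imwrite("pics/w5.png",im);np.savez("w5.npz",K=K,W=W)
y=R.from_quat(s["ee_rot"]).as_matrix()[:,1];print(s["position"],np.degrees(np.arctan2(y[1],y[0])),s["contact_force"])
E
```

```text
[536.97392842 109.53265986 294.73172151] -176.4341235843085 [ 0.02903432 -0.18277175  0.05376959]
```

View pics/w5.png

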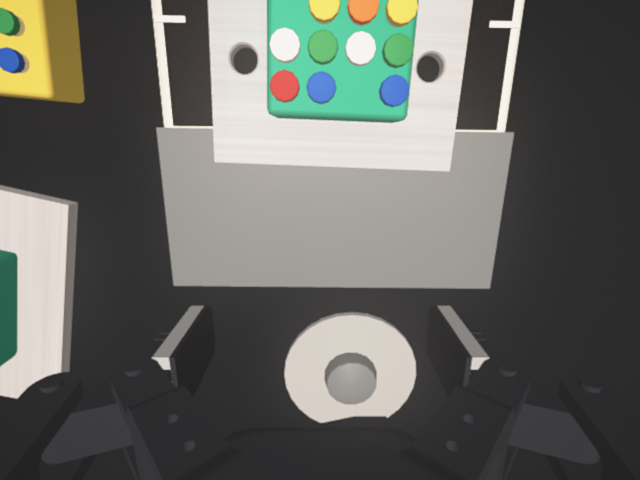

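Here the holes are at (244,59) and (430,67), the marks at (175,19) and (500,24), and the plate's +y edge runs from (214,162) to (450,171).

```bash
python3 - <<'E'
from meas import *
K,W=np.load("w5.npz").values();im=cv2.imread("pics/w5.png");g=cv2.cvtColor(im,6)
hf=blob(g,(244,59),17,1);hn=blob(g,(430,67),17,1);print(hf,hn)
for n,p,z in[("holes",(hf,hn),60),("edge",[(214,162),(450,171)],60),("marks inner",[(186,19),(489,24)],45),("ledge front",[(158,127.5),(512.5,132)],52),("ledge end",[(174,286),(490,289)],52)]: print(n,report(*p,z,K,W))
E
```

```text
[244.7  60.1] [427.9  68.1]
holes (array([535.5,  -0.3,  60. ]), np.float64(94.26562139909531), np.float64(1.411015501877486))
edge (array([533.8,  51.3,  60. ]), np.float64(130.82837035673572), np.float64(1.4428917047779006))
marks inner (array([535.7, -23.7,  45. ]), np.float64(162.20950089566273), np.float64(2.8818730795736087))
ledge front (array([533. ,  31.7,  52. ]), np.float64(198.47743709202317), np.float64(2.92725238005439))
ledge end (array([527.9, 127. ,  52. ]), np.float64(200.36128612246299), np.float64(2.8627995730879134))
```

The plate is now +0.8 mm in x and -1.5° in yaw, with y +23 mm left to go. I'll push in -y with both tips, which will also square it.

Request:
apply_moves --fingers '[0,0,0,0,0,0]' --pt "-0.6 -1.5 0" --pt "-0.6 -2.8 0" --pt "-0.6 -2.8 -4" --pt "-0.6 -2.8 -7" --pt "-0.6 -2.8 -7.9" --pt "-0.6 -2.8 -7.9" --yaw '[-0.5,-0.5,-0.5,-0.5,-0.5,-0.5]'

```text
clock: 10.55
position: [530.9, 80.7, 215.1]
ee_rot: [0.726, -0.688, 0.0, 0.006]
contact_force: [0.2, -0.0, -0.4]
gripper_width: 85.6
```

Request:
apply_moves --fingers '[0,0,0,0,0,0,0,0,0,0]' --pt "0 -0.4 0" --pt "0 -0.8 0" --pt "0.05 -1.2 0" --pt "0.1 -1.5 0" --pt "0.1 -1.8 0" --pt "0.1 -2.1 0" --pt "0.1 -2.4 0" --pt "0.15 -2.7 0" --pt "0.15 -3.0 0" --pt "0.15 -3.0 0" --yaw '[0,0,0,0,0,0,0,0,0,0]'

```text
clock: 11.55
position: [532.7, 50.5, 215.3]
ee_rot: [0.726, -0.688, 0.0, 0.005]
contact_force: [2.1, 2.1, 2.0]
gripper_width: 85.3
```

```bash
python3 - <<'E'
from h import *
im,K,W=cam("wrist");s=read_state();cv2.imwrite("pics/w6.png",im);np.savez("w6.npz",K=K,W=W)
im,K,W=cam("top");cv2.imwrite("pics/t6.png",cv2.resize(im[180:320,260:450],None,fx=4,fy=4,interpolation=2))
y=R.from_quat(s["ee_rot"]).as_matrix()[:,1];print(s["position"],np.degrees(np.arctan2(y[1],y[0])),s["contact_force"])
E
```

```text
[532.62118642  50.54070888 215.20049442] -176.96114214697766 [1.51484165 1.61858421 0.82110091]
```

View pics/w6.png

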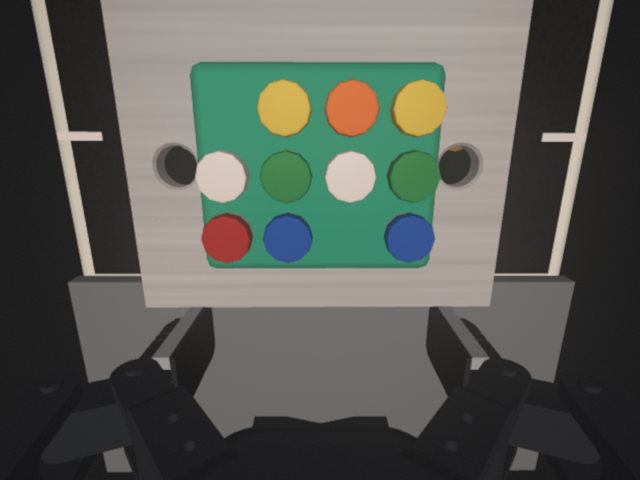

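The plate is square to the mixer. The holes are at (174,165) and (461,164), the marks at (81,136) and (560,137), and a trace of brass shows in the near hole at (455,149).

```bash
python3 - <<'E'
from meas import *
K,W=np.load("w6.npz").values()
for n,p,z in[("holes",[(175,165),(461,164)],60),("edge",[(145,307),(491,306)],60),("marks inner",[(102,136),(542,137)],45),("ledge front",[(70,280),(573,281)],52)]: print(n,report(*p,z,K,W))
E
```

```text
holes (array([537.3, -14.2,  60. ]), np.float64(96.87745085413492), np.float64(3.2184129700732944))
edge (array([534.4,  38.5,  60. ]), np.float64(131.35662022423955), np.float64(3.0254876314477066))
marks inner (array([536. , -23.4,  45. ]), np.float64(163.40733327213727), np.float64(2.927894818374))
ledge front (array([533.1,  31.1,  52. ]), np.float64(198.77264491064318), np.float64(2.7570514014689502))
```

The remaining offset is x +1.8 and y +9.5 mm, with yaw aligned. I'll continue in small steps.

Request:
apply_moves --fingers '[0,0,0,0,0,0]' --pt "0 -0.15 0" --pt "0 -0.3 0" --pt "0 -0.45 0" --pt "0 -0.6 0" --pt "0 -0.75 0" --pt "0 -0.8 0" --yaw '[0,0,0,0,0,0]'

```text
clock: 12.25
position: [532.1, 41.9, 214.6]
ee_rot: [0.725, -0.688, -0.0, 0.007]
contact_force: [-0.2, -0.3, -0.1]
gripper_width: 85.3
```

```bash
python3 - <<'E'
from h import *
im,K,W=cam("wrist");s=read_state();cv2.imwrite("pics/w7.png",im);np.savez("w7.npz",K=K,W=W)
y=R.from_quat(s["ee_rot"]).as_matrix()[:,1];print(s["position"],np.degrees(np.arctan2(y[1],y[0])),s["contact_force"])
E
```

```text
[532.20631567  41.97526614 214.75825693] -177.00112400423293 [-0.68025051  0.31409765 -0.03963827]
```

View pics/w7.png

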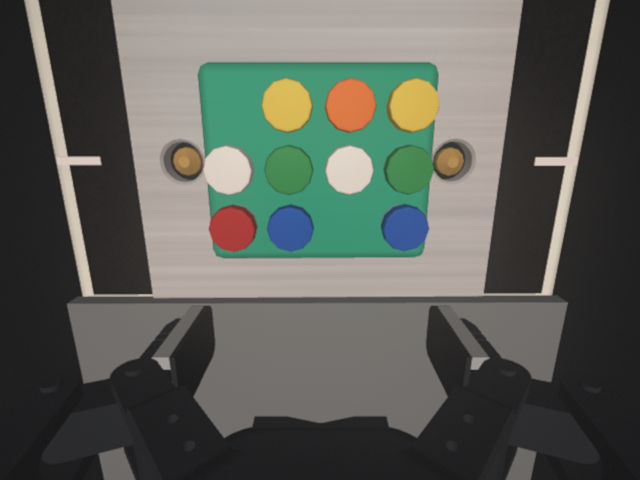

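It has dropped: brass pins fill both holes, at about (186,161) and (450,161), and the force is zero. I'll retract and check from further off.

Request:
apply_moves --fingers '[0,0,0,0,0,0,0,0]' --pt "0 0 2" --pt "0 0 6" --pt "0 0 10" --pt "0 0 12" --pt "0 -4 12" --pt "0 -6 12" --pt "0 -6 12" --pt "0 -6 12" --yaw '[0,0,0,0,0,0,0,0]'

```text
clock: 13.1
position: [532.0, -18.3, 334.5]
ee_rot: [0.725, -0.689, -0.0, 0.007]
contact_force: [-0.0, -0.1, -0.7]
gripper_width: 84.9
```

```bash
python3 - <<'E'
from h import *
im,K,W=cam("wrist");s=read_state();np.savez("w8.npz",K=K,W=W);cv2.imwrite("pics/w8.png",im)
cv2.imwrite("pics/w8c.png",cv2.resize(im[150:350,180:460],None,fx=2.8,fy=2.8,interpolation=2));print(s["position"],s["contact_force"])
E
```

```text
[532.1128065  -17.90732667 334.50829944] [ 0.43916879 -0.1269602  -0.38240763]
```

View pics/w8c.png

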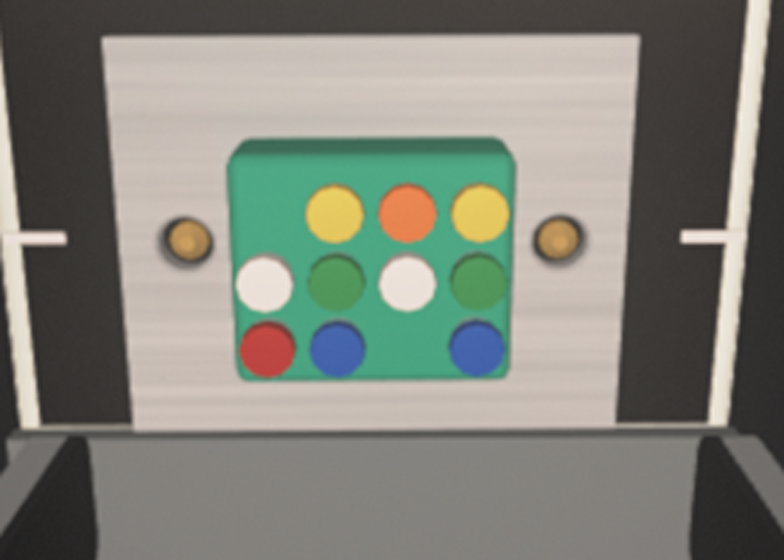

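Both pins sit centred in their holes (rim (186,242) against pin (189,240), and (559,240) against (558,239)). One last numeric check of height, fit and bystanders, then I hand in.

```bash
python3 - <<'E'
from meas import *
K,W=np.load("w8.npz").values()
f=lambda x,y:(180+x/2.8-.3,150+y/2.8-.3)
for z in(53,60): print("holes z",z,report(f(186,242),f(559,240),z,K,W))
h=ray([f(186,242),f(559,240)],53,K,W);p=ray([f(189,240),f(558,239)],52,K,W);print("hole-pin mm",np.hypot(*(h-p)[:,:2].T))
a=cv2.imread("pics/top0.png").astype(int);b=get_image("top")["color"].astype(int)
for n,(x0,y0,x1,y1) in dict(rack=(325,130,410,178),bottle=(440,202,485,250),lid=(198,236,262,300)).items():
    A,B=[np.float32(i[y0:y1,x0:x1].mean(2)) for i in(a,b)];print(n,"shift px",cv2.phaseCorrelate(A,B),abs(A-B).mean())
job_done()
E
```

```text
holes z 53 (array([536.3, -24. ,  53. ]), np.float64(95.63510457906939), np.float64(3.109590257034928))
holes z 60 (array([536.3, -25.9,  60. ]), np.float64(92.97630541313487), np.float64(3.1095902570349283))
hole-pin mm [0.7 0.1]
rack shift px ((-0.015248283131377605, -0.08261221654263551), 0.5795703980657789) 25.741177
bottle shift px ((0.42087838128356125, -0.011515578854563557), 0.8539469555572227) 1.2962962
lid shift px ((-23.91939794768431, -4.94010813900411), 0.08946023928001523) 67.347336
the job is handed in; nothing more can be done
```

The plate is down over both pins, and I've handed the job in at about 13 s of the 67 s allowed. No verdict was reported.

**What I did:**
- I touched the fingertips to the free part of the ledge to calibrate their height.
- I pushed the plate's +x edge about 9 mm toward -x with both open fingertips.
- I then pushed its +y edge toward -y. This squared it to the mixer, and it dropped over the pins.
- Finally I raised the hand clear, with the fingertips about 120 mm above the deck.

**Last checks:**
- **Fit:** the holes measured 0.7 mm and 0.1 mm from their pins in the wrist image. The plate yaw was 3.1°, against about 3° for the mixer.
- **Height:** taking the plate top at 53 mm (seated) gives a hole spacing of 95.6 mm. At the unseated height it would be 93.0 mm, and the true value is 96 mm, so the plate is down.
- **Contact:** the force on the tool was about zero at the end.
- **Rack and bottle:** neither had moved by more than half a pixel in the top view. The rack match was weaker (0.58) and its image had changed, probably because the arm partly covered it.
- **Lid:** this check failed. It showed a 24-pixel shift but with almost no match (0.09), most likely because the arm covered the lid in that view. I did not re-measure it. The fingertips never went below about 52 mm and the lid is 22 mm tall, so the arm should not have touched it.

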